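# Hang the slide carrier to drip and cover the staining dish

### The arm

A 6-joint arm with a two-finger parallel gripper is mounted at the origin on the work surface. World frame = base frame: x ahead of the robot, y to its left, z up, the work surface at z = 0. Lengths are in m, angles in rad, forces in N, time in s.
With the tool pointing down it reaches from about 0.3 to 0.775 m from the base axis. Payload 14.6 kg.
Tool frame: the origin (TCP) lies on the centre line of the jaws, within the pads' length; the fingertips stand 19 mm ahead of it and the grasp point (between the pads) is the TCP; y points along the fingers, x is the direction in which the jaws open and shut, and the axes are right-handed (so a half turn about y gives the same grasp; the last joint's range is limited). The gripper opens to 94 mm and grips with 3 to 60 N. Pads are 16 mm wide; open, the fingers measure 119 mm over their backs; the gripper's body (75 mm by 177 mm) begins 78 mm behind the grasp point.
Start: joints at [1.224, 0.3, 1.521, -0, 1.321, -0.067], TCP at [0.152, 0.529, 0.224] pointing down, gripper open.
Joint ranges: [-3.03, 3.03], [-0.79, 2.21], [0.23, 2.52], [-1.04, 4.18], [0, 3.07], [-2.55, 2.55]. Speed limits (rad/s): [2.22, 2.22, 2.57, 3.14, 3.14, 3.14].

### API

Orientations are given as [roll, pitch, yaw] about the fixed x, y, z axes, in that order (R = Rz(yaw) Ry(pitch) Rx(roll)).
In Python, from station import ctrl, optics gives the robot as it stands.
- The arm moves only by the tool jog_arm, never from a script. Its argument "targets" is a list of rows, each a list of 3 entries, a list of its own where there are three numbers: the finger opening in cm, from 0 to 9.4, then the shift along the tool's x, y, z in cm, then the turn about the tool's y in rad. A call has 1 to 10 rows; each row is the pose to reach, as a shift and turn from the pose commanded when the call began, along the tool's axes at that moment; what a row does not reach only later rows make up. A row lasts 1/10 s, in which the tool goes at most 50 mm and 8.59 degrees, less where a joint would pass 70% of its speed; a pose out of reach is approached as far as the arm can. A call with a gripper value outside its range is refused whole. The fingers move at their own pace and stop on an object; "grip_force" is the grip in N (left out, the last holds). Time passes only in rows, so rows that repeat a pose let the fingers close. It gives the time, the measured TCP pose, the force and the opening at its end, in the units of the state.
- ctrl.get_obs(): the state, without advancing time (a new reading comes with each control period).
- optics.camera(name): name is "side" or "top" or "wrist"; returns a dict with "img" (400x640x3 uint8, red, green, blue), "range_z" (400x640 float32, m along the optical axis (not along the pixel's ray), 0 where there is no reading), "camera_matrix" (3x3 intrinsics, pixels), "world_to_cam" (4x4, takes a point from world to camera coordinates); the wrist camera has in their place "mount" (4x4, takes a point from camera to tool coordinates, whose origin is the TCP and whose axes are the tool frame's). Camera axes: x right, y up, looking along -z (the intrinsics and any distortion apply to the point x, -y, -z); pixel columns grow to the right and rows downward; lengths in m; the calibration is good to about 2 mm. A picture is of the moment at which its call begins: read the wrist's pose just before it.
- ctrl.hand_in(): hands the job in, once; it reports no verdict.
The state is a dict: "time_s": time; "qpos": joint angles; "joint_vel": joint speeds; "tau": joint torques, N m; "ee_pos": TCP position; "eef_rot": TCP orientation; "force": force on the tool from outside, world axes, zero at the start; "moment": the same for the moment, N m; "grip_width": finger opening in m.
Only numpy, scipy, OpenCV 4.12 (cv2) and the standard library are available. Lean on these libraries where they do the work, as an engineer would, in place of code of your own. Each camera call takes 0.05 s, during which the arm holds its last target. There are 200 camera calls.

### The job

Lift the slide carrier out of the staining dish, hook it over the rail well out towards the end away from the drip tray, and slide it along the rail, staying hooked on, until it hangs free between the two dark bands above the tray. Then put the lid squarely on the dish, fully seated. Keep the carrier upright and leave the other things on the bench where they are.

Things in the scene. Friction and masses are not known exactly. Their poses are not given: they have to be found in the camera images.
- carrier_grip (a point): middle of the carrier's grip tab: a black upright tab 12 mm thick along x, 28 mm wide along y, 48 mm tall (24 mm above and below this point), on top of the hook's crown. 178 mm above the carrier's underside. Axes are the carrier's, z up. At first the carrier stands loose in the dish, its underside 5 mm above the table, about in line with the dish (within 0.1 rad)
- hook (a point): point in the middle of the carrier's hook, on the underside of the crown (32 mm straight below the grip point, 146 mm above the carrier's underside); it rests on the top of the rail when the carrier hangs. Axes as the carrier's
- rail_top (a point): middle of the horizontal rail's length, on top of the bar, 215 mm above the table. The fixed steel bar is 12 mm thick and 480 mm long along this frame's y, and stands on two posts (16 mm thick, round feet of 70 mm) at its ends; x points away from the robot, across the rail
- mark (a point): point on top of the rail midway between two dark tape bands (12 mm wide, inner edges 60 mm apart, flat: nothing to catch on). Fixed steel drip tray (130 x 110 x 20 mm) on the table centred below. Axes as rail_top. It lies 85 to 125 mm to one side or the other of the rail's middle
- dish: white open staining dish, fixed, origin at the centre of its underside on the table, 118 mm (x) by 88 mm (y), 65 mm high, walls 4 mm, so 110 by 80 mm inside
- lid_knob (a point): middle of the lid's black block handle, 50 mm long along the lid's x, 16 mm thick along its y, rising 34 mm above the plate; this point is 21 mm above the plate's top, 32 mm above the lip's underside, and 91 mm above the table when the lid is seated. The lid lies lip down on the grey pad (blotter) at first. Axes are the lid's, z up
- blotter: grey rubber pad 170 x 150 x 4 mm, fixed, on which the lid lies at first; origin at the centre of its underside
- slidebox: grey and black slide storage box, fixed, 102 x 82 x 32 mm, below the rail's other half; origin at the centre of its underside
- petri: petri dish with a red lid, 86 mm across, 16 mm high, loose, between dish and blotter; origin at the centre of its underside. Leave it alone
- bottle: amber bottle, 60 mm across, 130 mm high, loose; origin at the centre of its underside. Leave it alone
- beaker: white open beaker, 68 mm across, 85 mm high, loose; origin at the centre of its underside. Leave it alone
- timer: small white timer 50 x 70 x 22 mm, loose, lying flat; origin at the centre of its underside. Leave it alone
- jar: small glass jar, 56 mm across, 70 mm high, loose; origin at the centre of its underside. Leave it alone
- carrier: slide carrier, 0.25 kg, origin at its underside's centre: steel basket 84 (x) x 56 (y) x 48 mm high, closed on top by a cross bar along x. A 28 mm wide strap rises from it at x = -14 mm to a flat crown at 146-152 mm, whence the hook leg hangs down at x = +14 mm to 116 mm. Gap strap to leg 24 mm. Under the leg it is open to +x: the rail goes in there sideways, then the carrier is lowered onto it
- lid: white lid of the dish, 0.18 kg, origin at the centre of its lip's underside: plate 124 (x) x 94 (y) x 5 mm, its underside 6 mm up, on a lip 100 x 70 mm, 6 mm deep, that drops into the dish. Long side along the dish's long side, either way round
- rail: the rail with its posts; origin on the table below the rail's middle, axes as rail_top
Things that resemble listed ones, but are neither listed nor needed, are in the scene too. Leave any pink look-alike of the lid alone. Leave any yellow look-alike of the part that bears mark alone.

How it is judged:
On the way, in this order (a step that is already met when the one before it is completed fails the run):
1. the carrier is lifted clear of the dish (z of carrier in the frame of dish above 0.067 m), for 0.1 s.
2. the carrier is hooked over the rail, at least 130 mm from the mark, on the end away from the drip tray (x of hook in the frame of rail_top between -0.013 and 0.013 m and z of hook in the frame of rail_top between -0.006 and 0.015 m and horizontal distance between hook and mark above 0.13 m), for 0.2 s.
3. the carrier is slid along the rail still hooked on (seen between 100 and 50 mm from the mark) (x of hook in the frame of rail_top between -0.013 and 0.013 m and z of hook in the frame of rail_top between -0.006 and 0.015 m and horizontal distance between hook and mark between 0.05 and 0.1 m), for 0.04 s.
4. the carrier hangs free on the rail between the bands (x of hook in the frame of rail_top between -0.013 and 0.013 m and z of hook in the frame of rail_top between -0.006 and 0.005 m and contact force between carrier and rail above 0.5 N and angle between hook's own z axis and vertical below 0.15 rad and contact force between the fingers and carrier below 0.05 N and y of hook in the frame of mark between -0.018 and 0.018 m), for 0.3 s.
At the end, for the whole second after the job is handed in: Carrier hangs still, untouched, hook on the rail (13 mm across, 6 mm in height, tilt under 0.15 rad), within 18 mm of the mark along the rail; lid still and level on the dish, lip inside: centred within 8 mm, at seated height within 3 mm, in line within 0.13 rad; bystanders within 30 mm (all of step 4 and linear speed of carrier below 0.03 m/s and horizontal distance between lid and dish below 0.008 m and z of lid in the frame of dish between 0.055 and 0.062 m and angle between the x axis of lid and the x axis of dish, either way round below 0.13 rad and angle between lid's own z axis and vertical below 0.05 rad and linear speed of lid below 0.02 m/s).
It fails at once if the carrier is tipped by more than 0.5 rad (angle between carrier's own z axis and vertical above 0.5 rad).
It fails at once if a bystander is moved more than 30 mm (distance of any of petri, bottle, beaker, timer, jar from where it was at the start of the episode above 0.03 m).
It also fails if it takes over 58 s, if anything falls off the work surface, if the arm or the gripper's body presses on something with over 40 N, if the wrist force passes 120 N, or if a joint passes its speed limit or range.

## Working session

There is one attempt and no reset: what is moved stays moved. The work goes in short steps, Python scripts to look and compute and a tool call to move; the robot and the scene stay as the last step left them, time stands still between calls to the robot, and variables do not carry over. Pictures are saved under pics/ and viewed, about 8 in all and at most 12, crops included, and the job is handed in when it is done.

Besides the shell and the picture viewer there is one more tool, called after "Request:" as name([rows], argument=value, ...), one row to a line, values as JSON. jog_arm: Moves the arm, as the interface text tells. Its arguments: {"type":"object","properties":{"targets":{"type":"array","items":{"type":"array"}},"grip_force":{"type":"number"}},"required":["targets"]}

```bash
mkdir -p pics
cat > h.py <<'E'
import numpy as np, cv2
from station import ctrl, optics
from scipy.spatial.transform import Rotation as R
def cam(n):
    o=ctrl.get_obs(); c=optics.camera(n)
    if n=="wrist":
        T=np.eye(4); T[:3,:3]=R.from_euler('xyz',o['eef_rot']).as_matrix(); T[:3,3]=o['ee_pos']
        c['c2w']=T@c['mount']
    else: c['c2w']=np.linalg.inv(c['world_to_cam'])
    return c
def cloud(c):
    z=c['range_z']; K=c['camera_matrix']; v,u=np.mgrid[:z.shape[0],:z.shape[1]]
    p=np.stack([(u-K[0,2])/K[0,0]*z,-(v-K[1,2])/K[1,1]*z,-z],-1)
    P=p@c['c2w'][:3,:3].T+c['c2w'][:3,3]; P[z==0]=np.nan; return P
def ray(c,u,v):
    K=c['camera_matrix']; d=c['c2w'][:3,:3]@np.array([(u-K[0,2])/K[0,0],-(v-K[1,2])/K[1,1],-1]); return c['c2w'][:3,3],d
def onplane(c,u,v,h):
    o,d=ray(c,u,v); return o+d*(h-o[2])/d[2]
def tri(c1,p1,c2,p2):
    o1,d1=ray(c1,*p1); o2,d2=ray(c2,*p2)
    s,t=np.linalg.lstsq(np.stack([d1,-d2],1),o2-o1,rcond=None)[0]
    a,b=o1+s*d1,o2+t*d2; return (a+b)/2,np.linalg.norm(a-b)
def save(c,name): cv2.imwrite('pics/'+name,cv2.cvtColor(c['img'],cv2.COLOR_RGB2BGR))
E
python3 - <<'E'
from h import *
import pickle
o=ctrl.get_obs(); print({k:np.round(v,3) for k,v in o.items()})
d={}
for n in('top','side','wrist'):
    c=cam(n); save(c,n+'0.png'); d[n]=c; print(n,c.keys(),c['camera_matrix'].round(1).tolist(),c['c2w'].round(3).tolist(),(c['range_z']>0).mean())
pickle.dump(d,open('c0.pkl','wb'))
E
```

```text
{'time_s': np.float64(0.0), 'qpos': array([ 1.224,  0.3  ,  1.522, -0.   ,  1.321, -0.067]), 'joint_vel': array([ 0.001, -0.   , -0.   ,  0.001, -0.   ,  0.001]), 'tau': array([ 1.0000e-03, -5.3181e+01, -3.5274e+01,  7.1000e-02,  2.4000e-02,
       -0.0000e+00]), 'ee_pos': array([0.152, 0.528, 0.224]), 'eef_rot': array([-1.571e+00,  1.000e-03,  1.291e+00]), 'force': array([-0.363, -0.17 ,  0.23 ]), 'moment': array([ 0.031, -0.004, -0.048]), 'grip_width': np.float64(0.094)}
top dict_keys(['img', 'range_z', 'camera_matrix', 'world_to_cam', 'c2w']) [[484.6, 0.0, 318.8], [0.0, 484.6, 203.5], [0.0, 0.0, 1.0]] [[0.029, 0.994, -0.102, 0.378], [-1.0, 0.029, -0.007, 0.016], [-0.004, 0.102, 0.995, 1.411], [0.0, 0.0, 0.0, 1.0]] 0.99611328125
side dict_keys(['img', 'range_z', 'camera_matrix', 'world_to_cam', 'c2w']) [[438.6, 0.0, 321.9], [0.0, 438.6, 197.9], [0.0, 0.0, 1.0]] [[0.912, 0.249, -0.326, 0.044], [-0.41, 0.521, -0.748, -1.052], [-0.016, 0.816, 0.577, 0.99], [0.0, 0.0, 0.0, 1.0]] 0.99596484375
wrist dict_keys(['img', 'range_z', 'camera_matrix', 'mount', 'c2w']) [[354.1, 0.0, 314.6], [0.0, 354.1, 198.6], [0.0, 0.0, 1.0]] [[0.277, -0.932, -0.233, 0.084], [0.961, 0.268, 0.068, 0.549], [-0.001, -0.243, 0.97, 0.383], [0.0, 0.0, 0.0, 1.0]] 0.99614453125
```

View pics/top0.png

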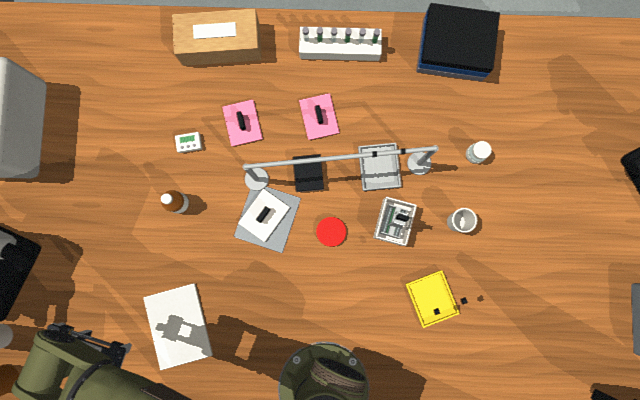

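View pics/side0.png

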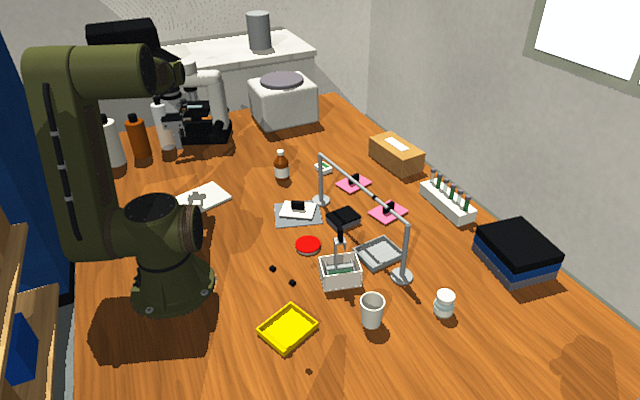

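Seen so far:
- **Top view:** rail (248,165)–(438,150), bands at about (375,154) and (403,151), tray (380,167), and dish with carrier (396,220). The white lid is on the blotter (265,215).
- **Lid candidates:** white (265,215), pink (242,122) and pink (319,116). I choose the white one.
- **Tray candidates:** grey steel under the rail (380,167) and yellow (432,298). I choose grey.
- **Black tabs:** carrier tab (402,218), lid knob (264,214).

Next I measure and take a close crop.

Run:
```python
from h import *
import pickle
d=pickle.load(open('c0.pkl','rb')); t,s=d['top'],d['side']
P=cloud(t); Q=cloud(s); 
def rect(m,name):
    p=m[:,:2].astype(np.float32); r=cv2.minAreaRect(p); b=cv2.boxPoints(r)
    e=[b[1]-b[0],b[2]-b[1]]; e.sort(key=np.linalg.norm); L=e[1]
    print(name,len(m),'c',np.round(r[0],4),'size',np.round([np.linalg.norm(L),np.linalg.norm(e[0])],3),'long-axis yaw',round(float(np.arctan2(L[1],L[0])),3),'z med/min/max',np.round([np.median(m[:,2]),m[:,2].min(),m[:,2].max()],3),'med',np.median(m,0).round(4))
def sel(C,x0,x1,y0,y1,z0,z1):
    return (C[...,0]>x0)&(C[...,0]<x1)&(C[...,1]>y0)&(C[...,1]<y1)&(C[...,2]>z0)&(C[...,2]<z1)
for nm,C,c in(('top',P,t),('side',Q,s)):
    print('==',nm)
    g=c['img'].astype(int).max(-1)
    print('dish ctr guess',)
    m=sel(C,.3,.7,-.35,.35,.195,.23); rect(C[m&sel(C,.42,.7,-.35,.35,.2,.23)],'rail')
    # object probe
    def probe(u,v): return C[v,u].round(3)
    if nm=='top':
        for u,v in((396,220),(402,218),(264,214),(255,225),(375,154),(403,151),(380,167),(250,166),(436,150),(331,232),(481,152),(463,221),(309,172)): print(u,v,probe(u,v))
i=cv2.cvtColor(t['img'],cv2.COLOR_RGB2BGR)
a=cv2.resize(i[130:260,345:445],None,fx=4,fy=4,interpolation=cv2.INTER_CUBIC)
j=cv2.cvtColor(s['img'],cv2.COLOR_RGB2BGR)
b=cv2.resize(j[195:325,290:390],None,fx=4,fy=4,interpolation=cv2.INTER_CUBIC)
cv2.imwrite('pics/crop1.png',np.hstack([a[:,:],b]))
```

```text
== top
dish ctr guess
rail 1006 c [ 0.5371 -0.0367] size [0.492 0.182] long-axis yaw -1.441 z med/min/max [0.213 0.2   0.222] med [ 0.6184 -0.0429  0.2126]
396 220 [ 0.469 -0.176  0.158]
402 218 [ 0.471 -0.184  0.207]
264 214 [0.483 0.179 0.051]
255 225 [0.453 0.208 0.013]
375 154 [ 0.63  -0.113  0.212]
403 151 [ 0.639 -0.183  0.214]
380 167 [ 0.636 -0.152 -0.001]
250 166 [0.59  0.2   0.211]
436 150 [ 0.646 -0.268  0.206]
331 232 [ 0.439 -0.012  0.016]
481 152 [ 0.674 -0.427  0.067]
463 221 [ 0.483 -0.395  0.004]
309 172 [0.609 0.056 0.032]
== side
dish ctr guess
rail 501 c [ 0.5377 -0.0378] size [0.49  0.182] long-axis yaw -1.448 z med/min/max [0.214 0.2   0.22 ] med [ 0.6226 -0.0968  0.2136]
```

View pics/crop1.png

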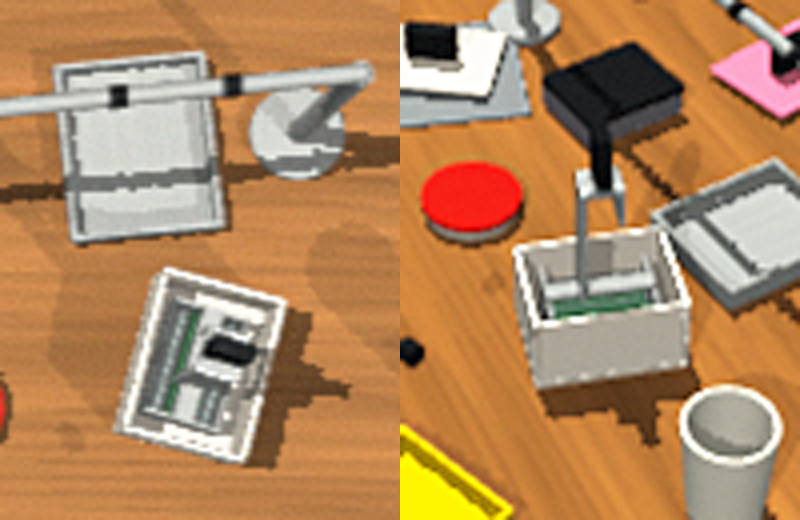

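The crop shows the black tab on the crown at crop (230,350), i.e. pixel (402,218). The long strap is on the robot side and the short hook leg on the far side, so carrier +x points away from the robot, as needed. The bands are at crop (120,97) and (233,85). Now the numbers.

```bash
cat > m.py <<'E'
from h import *
def sel(C,x0,x1,y0,y1,z0,z1):
    return (C[...,0]>x0)&(C[...,0]<x1)&(C[...,1]>y0)&(C[...,1]<y1)&(C[...,2]>z0)&(C[...,2]<z1)
def rect(p,name):
    p=p[:,:2].astype(np.float32); r=cv2.minAreaRect(p); b=cv2.boxPoints(r)
    e=sorted([b[1]-b[0],b[2]-b[1]],key=np.linalg.norm); L=e[1]*(1 if e[1][0]>0 else -1)
    print(name,len(p),'c',np.round(r[0],4),'size',np.round([np.linalg.norm(L),np.linalg.norm(e[0])],3),'yaw',round(float(np.arctan2(L[1],L[0])),3)); return np.array(r[0]),float(np.arctan2(L[1],L[0]))
def biggest(m,pick=None):
    n,l,st,ce=cv2.connectedComponentsWithStats(m.astype(np.uint8))
    if n<2: return None,None
    k=1+np.argmax(st[1:,4]) ; return l==k,ce[k]
def planar(c,m,h,name):
    v,u=np.nonzero(m); return rect(np.array([onplane(c,a,b,h) for a,b in zip(u,v)]),name)
E
python3 - <<'E'
from m import *
import pickle
d=pickle.load(open('c0.pkl','rb')); t,s=d['top'],d['side']
cs={}
for nm,c in(('top',t),('side',s)):
    C=cloud(c); g=c['img'].astype(int).max(-1); print('==',nm)
    # rail line
    m=sel(C,.52,.72,-.25,.19,.205,.225); p=C[m]; k=np.polyfit(p[:,1],p[:,0],1)
    r=np.abs(np.polyval(k,p[:,1])-p[:,0])<.012; k=np.polyfit(p[r,1],p[r,0],1); print('rail x=a*y+b',k.round(4),'z',np.median(p[r,2]).round(4), 'zmax',p[r,2].max().round(4))
    m=sel(C,.52,.72,-.4,.4,.195,.23)&(np.abs(np.polyval(k,C[...,1])-C[...,0])<.015); print('rail y ext',C[m][:,1].min().round(3),C[m][:,1].max().round(3))
    # bands
    n,l,st,ce=cv2.connectedComponentsWithStats((m&(g<70)).astype(np.uint8))
    for i in range(1,n):
        if st[i,4]>5: print(' band',ce[i].round(1),st[i,4],onplane(c,*ce[i],.215).round(4)); cs[nm,'b%d'%i]=ce[i]
    m,ce=biggest(sel(C,.4,.55,-.26,-.12,.196,.22)); cs[nm,'tabtop']=ce; planar(c,m,.207,'tabtop'); print('  z',np.median(C[m][:,2]).round(4))
    m,ce=biggest(sel(C,.4,.56,.1,.26,.04,.06)); cs[nm,'knobtop']=ce; planar(c,m,.049,'knobtop'); print('  z',np.median(C[m][:,2]).round(4))
    m,ce=biggest(sel(C,.36,.58,.08,.3,.009,.022)&(g>150)); planar(c,m,.015,'lidplate'); print('  z',np.median(C[m][:,2]).round(4))
    m,ce=biggest(sel(C,.36,.56,-.28,-.1,.055,.075)&(g>150)); planar(c,m,.065,'dishrim'); print('  z',np.median(C[m][:,2]).round(4))
for k in('tabtop','knobtop'):
    print(k,[np.round(a,4) for a in tri(t,cs['top',k],s,cs['side',k])])
print(cs)
E
```

```text
== top
rail x=a*y+b [-0.127   0.6163] z 0.2129 zmax 0.2219
rail y ext -0.27 0.218
 band [402.8 151. ] 17 [ 0.6387 -0.1823  0.215 ]
 band [374.4 153.9] 19 [ 0.6293 -0.1114  0.215 ]
tabtop 57 c [ 0.4736 -0.1857] size [0.027 0.013] yaw 1.275
  z 0.2029
knobtop 101 c [0.4832 0.1845] size [0.049 0.017] yaw -0.581
  z 0.0474
lidplate 1200 c [0.4838 0.1875] size [0.126 0.099] yaw -0.579
  z 0.0142
dishrim 232 c [ 0.474  -0.1886] size [0.118 0.088] yaw -0.242
  z 0.0639
== side
rail x=a*y+b [-0.1286  0.6139] z 0.214 zmax 0.22
rail y ext -0.271 0.215
 band [373.4 197. ] 11 [ 0.6254 -0.112   0.215 ]
 band [388.4 208.4] 16 [ 0.6363 -0.1817  0.215 ]
tabtop 39 c [ 0.4706 -0.1929] size [0.037 0.012] yaw 1.277
  z 0.2045
knobtop 60 c [0.4811 0.1817] size [0.05  0.029] yaw -0.61
  z 0.0487
lidplate 426 c [0.5049 0.2013] size [0.146 0.145] yaw 0.976
  z 0.0155
dishrim 287 c [ 0.4722 -0.1921] size [0.119 0.1  ] yaw -0.226
  z 0.0634
tabtop [array([ 0.4741, -0.1862,  0.2011]), np.float64(0.0009)]
knobtop [array([0.4826, 0.1855, 0.0463]), np.float64(0.0012)]
{('top', 'b1'): array([402.76470588, 151.        ]), ('top', 'b2'): array([374.42105263, 153.89473684]), ('top', 'tabtop'): array([402.71929825, 216.73684211]), ('top', 'knobtop'): array([261.92079208, 214.01980198]), ('side', 'b1'): array([373.36363636, 197.        ]), ('side', 'b2'): array([388.375, 208.375]), ('side', 'tabtop'): array([339.38461538, 227.87179487]), ('side', 'knobtop'): array([296.68333333, 202.06666667])}
```

Request:
jog_arm([
  [9.4, [-59.7, -7.6, -50.7], 1.587],
  [9.4, [-59.7, -7.6, -50.7], 1.587],
  [9.4, [-59.7, -7.6, -50.7], 1.587],
  [9.4, [-59.7, -7.6, -50.7], 1.587],
  [9.4, [-59.7, -7.6, -50.7], 1.587],
  [9.4, [-59.7, -7.6, -50.7], 1.587],
  [9.4, [-59.7, -7.6, -50.7], 1.587],
  [9.4, [-59.7, -7.6, -50.7], 1.587],
  [9.4, [-59.7, -7.6, -50.7], 1.587],
  [9.4, [-59.7, -7.6, -50.7], 1.587],
])

```text
time_s: 1.15
ee_pos: [0.357, 0.073, 0.2731]
eef_rot: [-1.571, -0.001, -0.215]
force: [1.5, 1.0, 0.8]
grip_width: 0.0941
```

```bash
cat > go.py <<'E'
import sys
from h import *
# usage: go.py x y z yaw -> shift cm and turn from the measured pose
def go(x,y,z,yaw):
    o=ctrl.get_obs(); M=R.from_euler('xyz',o['eef_rot']); s=M.inv().apply(np.array([x,y,z])-o['ee_pos'])*100
    t=-(yaw-o['eef_rot'][2]); print('pose',o['ee_pos'].round(4),o['eef_rot'].round(3),'t',o['time_s'].round(2),'grip',o['grip_width'].round(4),'F',o['force'].round(2)); print('  -> ',x,y,z,yaw,'shift',s.round(2),'turn',round((t+np.pi)%(2*np.pi)-np.pi,3))
if __name__=='__main__': go(*map(float,sys.argv[1:]))
E
python3 go.py .474 -.186 .30 -.296
```

```text
Traceback (most recent call last):
  File "go.py", line 7, in <module>
    if __name__=='__main__': go(*map(float,sys.argv[1:]))
                             ~~^^^^^^^^^^^^^^^^^^^^^^^^^^
  File "go.py", line 6, in go
    t=-(yaw-o['eef_rot'][2]); print('pose',o['ee_pos'].round(4),o['eef_rot'].round(3),'t',o['time_s'].round(2),'grip',o['grip_width'].round(4),'F',o['force'].round(2)); print('  -> ',x,y,z,yaw,'shift',s.round(2),'turn',round((t+np.pi)%(2*np.pi)-np.pi,3))
                                                                                          ^^^^^^^^^^^^^^^^^
AttributeError: 'float' object has no attribute 'round'
```

Request:
jog_arm([
  [9.4, [16.5, -2.7, -22.0], 0.08],
  [9.4, [16.5, -2.7, -22.0], 0.08],
  [9.4, [16.5, -2.7, -22.0], 0.08],
  [9.4, [16.5, -2.7, -22.0], 0.08],
  [9.4, [16.5, -2.7, -22.0], 0.08],
  [9.4, [16.5, -2.7, -22.0], 0.08],
  [9.4, [16.5, -2.7, -22.0], 0.08],
  [9.4, [16.5, -2.7, -22.0], 0.08],
])

```text
time_s: 1.95
ee_pos: [0.4723, -0.1743, 0.2992]
eef_rot: [-1.571, 0.001, -0.29]
force: [-1.2, 0.0, -0.5]
grip_width: 0.0939
```

```bash
sed -i "s/o\['time_s'\].round(2)/round(float(o['time_s']),2)/;s/o\['grip_width'\].round(4)/round(float(o['grip_width']),4)/;s/round((t+np.pi)/round(float(t+np.pi)/" go.py
cat > w.py <<'E'
from m import *
import sys
c=cam('wrist'); save(c,sys.argv[1]); C=cloud(c); g=c['img'].astype(int).max(-1)
m,ce=biggest(sel(C,.4,.55,-.26,-.12,.196,.22)); planar(c,m,.207,'tabtop'); print(' z',np.median(C[m][:,2]).round(4),ce)
m,ce=biggest(sel(C,.36,.58,-.3,-.08,.055,.075)); planar(c,m,.065,'dishrim'); print(' z',np.median(C[m][:,2]).round(4),ce)
E
python3 w.py w1.png; python3 go.py .474 -.186 .30 -.296
```

```text
tabtop 578 c [ 0.4749 -0.1821] size [0.028 0.011] yaw 1.281
 z 0.2022 [321.45155709 218.05017301]
dishrim 1407 c [ 0.4738 -0.1856] size [0.117 0.088] yaw -0.239
 z 0.0628 [319.37882018 181.94314144]
pose [ 0.4722 -0.1738  0.2995] [-1.571e+00  1.000e-03 -2.890e-01] t 2.0 grip 0.0938 F [-0.91  0.05 -0.3 ]
  ->  0.474 -0.186 0.3 -0.296 shift [ 0.52 -0.05 -1.12] turn 0.007
```

View pics/w1.png

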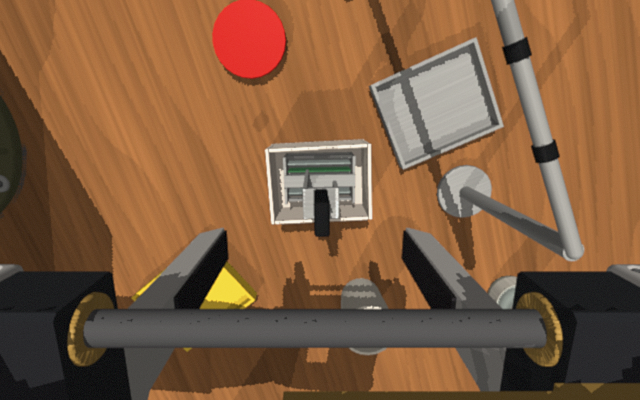

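The wrist view shows the tab at (321,218), inside the dish outline (267–371, 142–222), which agrees with the top view to about 3 mm. Descending over it.

Request:
jog_arm([
  [6.0, [0.5, 0, -0.9], 0.004],
  [6.0, [0.5, 3, -0.9], 0.004],
  [6.0, [0.5, 6, -0.9], 0.004],
  [6.0, [0.5, 9, -0.9], 0.004],
  [6.0, [0.5, 11.1, -0.9], 0.004],
  [6.0, [0.5, 11.1, -0.9], 0.004],
  [6.0, [0.5, 11.1, -0.9], 0.004],
  [6.0, [0.5, 11.1, -0.9], 0.004],
])

```text
time_s: 2.8
ee_pos: [0.4753, -0.1846, 0.1903]
eef_rot: [-1.571, -0.002, -0.293]
force: [0.3, 0.5, 0.3]
grip_width: 0.0599
```

```bash
python3 go.py .4743 -.184 .188 -.293; python3 w.py w2.png
```

```text
pose [ 0.4753 -0.1846  0.1903] [-1.571 -0.002 -0.293] t 2.8 grip 0.0599 F [0.25 0.49 0.31]
  ->  0.4743 -0.184 0.188 -0.293 shift [-0.11  0.23  0.03] turn 0.0
tabtop 1563 c [ 0.4753 -0.1808] size [0.029 0.011] yaw 1.301
 z 0.2022 [313.00767754 269.19577735]
dishrim 1824 c [ 0.4758 -0.178 ] size [0.117 0.072] yaw -0.242
 z 0.0629 [313.50548246 171.6683114 ]
```

Request:
jog_arm([
  [1.0, [0, 0, 0], 0],
  [1.0, [0, 0, 0], 0],
  [1.0, [0, 0, 0], 0],
  [1.0, [0, 0, 0], 0],
  [1.0, [0, 0, 0], 0],
  [1.0, [0, -1.0, 0], 0],
  [1.0, [0, -2, 0], 0],
  [1.0, [0, -3, 0], 0],
  [1.0, [0, -3, 0], 0],
], grip_force=25)

```text
time_s: 3.75
ee_pos: [0.4752, -0.1846, 0.2205]
eef_rot: [-1.571, -0.002, -0.293]
force: [-0.8, 0.8, -3.2]
grip_width: 0.0117
```

```bash
python3 go.py .4743 -.184 .300 -.293
```

```text
pose [ 0.4752 -0.1846  0.2205] [-1.571 -0.002 -0.293] t 3.75 grip 0.0117 F [-0.83  0.75 -3.25]
  ->  0.4743 -0.184 0.3 -0.293 shift [-0.09 -7.95  0.03] turn 0.0
```

Request:
jog_arm([
  [1.0, [0, -2.5, 0], 0],
  [1.0, [0, -5.5, 0], 0],
  [1.0, [0, -8.0, 0], 0],
  [1.0, [0, -8.0, 0], 0],
  [1.0, [0.2, -8.0, 3], -0.06],
  [1.0, [0.4, -8.0, 7], -0.13],
  [1.0, [0.6, -8.0, 11.5], -0.21],
  [1.0, [0.8, -8.0, 16], -0.3],
  [1.0, [1.0, -8.0, 20], -0.37],
  [1.0, [1.1, -8.0, 22.6], -0.42],
])

```text
time_s: 4.75
ee_pos: [0.5506, 0.0313, 0.2966]
eef_rot: [-1.57, 0.002, 0.131]
force: [0.4, -0.9, -3.8]
grip_width: 0.0116
```

Request:
jog_arm([
  [1.0, [0, 0, 0], 0],
  [1.0, [0, 0, 0], 0],
  [1.0, [0, 0, 0], 0],
])

```text
time_s: 5.05
ee_pos: [0.5502, 0.028, 0.2979]
eef_rot: [-1.571, 0.001, 0.126]
force: [-0.3, -0.1, -2.9]
grip_width: 0.0114
```

```bash
cat > rail.py <<'E'
from m import *
import sys
tag=sys.argv[1]; y0=float(sys.argv[2]) if len(sys.argv)>2 else None
ims=[]
o=ctrl.get_obs(); print('tcp',o['ee_pos'].round(4),o['eef_rot'].round(3))
for n in('top','side','wrist'):
    c=cam(n); C=cloud(c); g=c['img'].astype(int).max(-1)
    m=sel(C,.52,.72,-.25,.19,.205,.225)&(g>70); p=C[m]
    k=np.array([-.128,.615]); 
    for w in(.015,.009): 
        r=np.abs(np.polyval(k,p[:,1])-p[:,0])<w
        if r.sum()>20: k=np.polyfit(p[r,1],p[r,0],1)
    print(n,'rail',k.round(4),r.sum(),'z',np.median(p[r,2]).round(4) if r.sum() else None)
    save(c,f'{tag}_{n}.png'); ims.append(c['img'])
import pickle
E
python3 rail.py h1; python3 go.py .5515 .029 .3005 .127
python3 - <<'E'
import cv2,numpy as np
a=cv2.imread('pics/h1_side.png')[100:300,270:430]; b=cv2.imread('pics/h1_wrist.png')
a=cv2.resize(a,(480,600),interpolation=cv2.INTER_CUBIC); b=cv2.resize(b,(320,200)); z=np.zeros((600,320,3),np.uint8); z[:200]=b
t=cv2.imread('pics/h1_top.png')[120:240,240:450]; t=cv2.resize(t,(320,183)); z[210:393]=t
cv2.imwrite('pics/h1c.png',np.hstack([a,z]))
E
```

```text
tcp [0.5502 0.028  0.2979] [-1.571e+00  1.000e-03  1.260e-01]
top rail [-0.1274  0.6163] 491 z 0.2128
side rail [-0.1268  0.6139] 330 z 0.2141
wrist rail [-0.1265  0.6156] 4773 z 0.2124
pose [0.5504 0.0279 0.2986] [-1.571  0.     0.125] t 5.2 grip 0.0119 F [ 0.34 -0.3  -2.61]
  ->  0.5515 0.029 0.3005 0.127 shift [ 0.12 -0.19  0.09] turn -0.002
```

View pics/h1c.png

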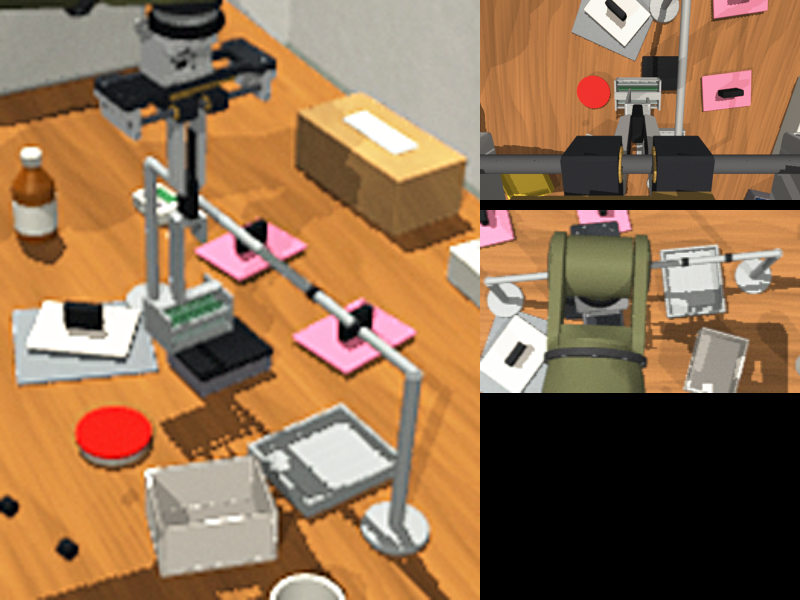

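The carrier hangs upright, in line with the rail and clear on its near side. Wrist, top and side views agree on the rail line within about 2 mm. Moving in sideways, then down.

Request:
jog_arm([
  [1.0, [2, 0, 0], 0],
  [1.0, [4, 0, 0], 0],
  [1.0, [5.5, 0, 0], 0],
  [1.0, [6.1, 0, 0], 0],
  [1.0, [6.1, 0, 0], 0],
  [1.0, [6.1, 0, 0], 0],
  [1.0, [6.1, 0.8, 0], 0],
  [1.0, [6.1, 1.6, 0], 0],
  [1.0, [6.1, 2.4, 0], 0],
  [1.0, [6.1, 2.4, 0], 0],
])

```text
time_s: 6.2
ee_pos: [0.6105, 0.0365, 0.2731]
eef_rot: [-1.571, 0.002, 0.127]
force: [-0.1, 0.7, -3.1]
grip_width: 0.0116
```

```bash
python3 go.py .6108 .0355 .2585 .127
```

```text
pose [0.6105 0.0365 0.2731] [-1.571  0.002  0.127] t 6.2 grip 0.0116 F [-0.14  0.74 -3.07]
  ->  0.6108 0.0355 0.2585 0.127 shift [ 0.02  1.46 -0.1 ] turn 0.0
```

Request:
jog_arm([
  [1.0, [0, 0.8, 0], 0],
  [1.0, [0, 1.45, 0], 0],
  [1.0, [0, 1.45, 0], 0],
  [1.0, [0, 1.45, 0], 0],
  [1.0, [0, 1.45, 0], 0],
  [1.0, [0, 1.45, 0], 0],
])

```text
time_s: 6.8
ee_pos: [0.6117, 0.0364, 0.2645]
eef_rot: [-1.572, -0.006, 0.127]
force: [-7.6, -2.2, 25.6]
grip_width: 0.0119
```

```bash
python3 rail.py h2; python3 go.py .6342 -.147 .2585 .127
python3 - <<'E'
import cv2,numpy as np
a=cv2.imread('pics/h2_side.png')[120:245,300:400]
b=cv2.imread('pics/h2_wrist.png')[100:330,200:480]
cv2.imwrite('pics/h2c.png',np.hstack([cv2.resize(a,(400,500),interpolation=cv2.INTER_CUBIC),cv2.resize(b,(400,500))]))
E
```

```text
tcp [0.6117 0.0364 0.2645] [-1.572 -0.006  0.127]
top rail [-0.127   0.6164] 564 z 0.2129
side rail [-0.1275  0.6138] 359 z 0.2139
wrist rail [-0.1265  0.6167] 5536 z 0.2126
pose [0.6117 0.0363 0.2645] [-1.572 -0.006  0.127] t 6.95 grip 0.0119 F [-8.04 -0.91 25.28]
  ->  0.6342 -0.147 0.2585 0.127 shift [ -0.09   0.62 -18.47] turn -0.0
```

View pics/h2c.png

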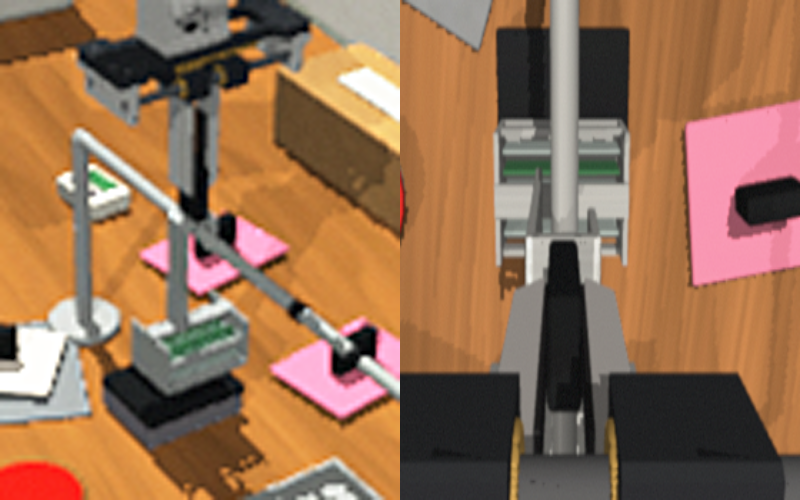

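The rail lies under the crown, with the strap on the robot side. But contact came at TCP z 0.2645 with 25 N, about 10 mm sooner than I expected. I'll back off upwards a little and measure the carrier in rail coordinates.

Request:
jog_arm([
  [1.0, [0, -0.6, 0], 0],
  [1.0, [0, -0.6, 0], 0],
  [1.0, [0, -0.6, 0], 0],
])

```text
time_s: 7.25
ee_pos: [0.611, 0.0365, 0.2656]
eef_rot: [-1.571, 0.001, 0.127]
force: [1.4, 0.4, -4.2]
grip_width: 0.0119
```

```bash
cat > prof.py <<'E'
from m import *
o=ctrl.get_obs(); print('tcp',o['ee_pos'].round(4),o['eef_rot'].round(3),'F',o['force'].round(1),'g',round(float(o['grip_width']),4),o['time_s'])
Rz=np.array([[np.cos(.127),np.sin(.127)],[-np.sin(.127),np.cos(.127)]])
T=np.array([.6154-.127*o['ee_pos'][1],o['ee_pos'][1]])
print('tcp in rail x',(Rz@(o['ee_pos'][:2]-T))[0].round(4))
for n in('side','wrist'):
    c=cam(n); C=cloud(c); L=C.copy(); L[...,:2]=(C[...,:2]-T)@Rz.T
    g=c['img'].astype(int)
    for z0,z1 in((.205,.215),(.215,.222),(.222,.23),(.23,.236),(.236,.242),(.242,.25),(.25,.262),(.262,.275)):
        m=sel(L,-.03,.03,-.0135,.012,z0,z1)
        if m.sum()>3:
            p=L[m]; gg=g[m].max(-1); h=np.histogram(p[:,0],np.arange(-.03,.0301,.004))[0]
            print(n,z0,m.sum(),'x hist(-30..30 by 4)',h.tolist(),'bright',int(np.median(gg)))
    m=sel(L,-.07,.07,-.06,.06,.08,.16); print(n,'basket x',np.percentile(L[m][:,0],[1,99]).round(4) if m.any() else '', 'y',np.percentile(L[m][:,1],[1,99]).round(4),'z',np.percentile(L[m][:,2],[1,50,99]).round(4))
    save(c,'h3_%s.png'%n)
E
python3 prof.py
```

```text
tcp [0.611  0.0365 0.2656] [-1.571e+00  1.000e-03  1.270e-01] F [ 1.4  0.4 -4.2] g 0.0119 7.25
tcp in rail x 0.0002
side 0.205 20 x hist(-30..30 by 4) [0, 0, 3, 9, 2, 0, 3, 1, 0, 0, 1, 1, 0, 0, 0] bright 111
side 0.215 16 x hist(-30..30 by 4) [0, 0, 0, 5, 3, 3, 2, 1, 0, 0, 1, 1, 0, 0, 0] bright 117
side 0.222 22 x hist(-30..30 by 4) [0, 0, 0, 3, 3, 5, 5, 1, 1, 1, 2, 1, 0, 0, 0] bright 108
side 0.23 11 x hist(-30..30 by 4) [0, 0, 0, 0, 0, 5, 4, 0, 2, 0, 0, 0, 0, 0, 0] bright 12
side 0.236 10 x hist(-30..30 by 4) [0, 0, 0, 0, 0, 3, 4, 1, 1, 1, 0, 0, 0, 0, 0] bright 17
side 0.242 11 x hist(-30..30 by 4) [0, 0, 0, 0, 0, 3, 5, 1, 2, 0, 0, 0, 0, 0, 0] bright 78
side 0.25 21 x hist(-30..30 by 4) [0, 0, 1, 5, 1, 2, 4, 1, 2, 1, 2, 2, 0, 0, 0] bright 111
side 0.262 47 x hist(-30..30 by 4) [0, 0, 3, 8, 8, 5, 2, 4, 4, 5, 4, 3, 1, 0, 0] bright 134
side basket x [-0.0446  0.0419] y [-0.0311  0.0285] z [0.081  0.1022 0.1581]
wrist 0.215 535 x hist(-30..30 by 4) [0, 0, 0, 67, 104, 101, 0, 0, 0, 91, 116, 56, 0, 0, 0] bright 189
wrist 0.242 57 x hist(-30..30 by 4) [0, 0, 0, 0, 6, 21, 0, 0, 0, 22, 8, 0, 0, 0, 0] bright 142
wrist 0.25 368 x hist(-30..30 by 4) [0, 0, 0, 51, 64, 69, 1, 0, 0, 59, 68, 54, 2, 0, 0] bright 141
wrist 0.262 1761 x hist(-30..30 by 4) [0, 0, 0, 81, 87, 86, 397, 421, 386, 128, 87, 85, 3, 0, 0] bright 30
wrist basket x [-0.0422  0.0411] y [-0.0277  0.0279] z [0.081  0.1074 0.1482]
```

The crown top is now at about 0.22 m and centred on the rail (x −18…+18 mm), so the hook is fully seated. The carrier had only slipped about 10 mm down in the jaws, and is now just off the rail with no load. Sliding it 185 mm to the mark.

Request:
jog_arm([
  [1.0, [0, 0, -1], 0],
  [1.0, [0, 0, -3], 0],
  [1.0, [0, 0, -5], 0],
  [1.0, [0, 0, -7], 0],
  [1.0, [0, 0, -9], 0],
  [1.0, [0, 0, -11], 0],
  [1.0, [0, 0, -13], 0],
  [1.0, [0, 0, -15], 0],
  [1.0, [0, 0, -17], 0],
  [1.0, [0, 0, -18.2], 0],
])

```text
time_s: 8.35
ee_pos: [0.6342, -0.1461, 0.266]
eef_rot: [-1.571, 0.0, 0.126]
force: [-0.6, -0.4, -2.5]
grip_width: 0.0117
```

Request:
jog_arm([
  [1.0, [0, 0, -0.3], 0],
  [1.0, [0, 0, -0.3], 0],
  [1.0, [0, 0, -0.3], 0],
])

```text
time_s: 8.65
ee_pos: [0.6345, -0.1464, 0.2663]
eef_rot: [-1.571, -0.0, 0.128]
force: [-0.1, -0.4, -3.5]
grip_width: 0.0115
```

```bash
python3 prof.py | grep -v ^side\ 0; python3 go.py .6341 -.147 .2656 .127
python3 - <<'E'
import cv2,numpy as np
a=cv2.imread('pics/h3_side.png')[150:300,310:430]
b=cv2.imread('pics/h3_wrist.png')[80:330,200:440]
cv2.imwrite('pics/h3c.png',np.hstack([cv2.resize(a,(400,500),interpolation=cv2.INTER_CUBIC),cv2.resize(b,(400,417))[0:417] if 0 else cv2.resize(b,(400,500))]))
E
```

```text
tcp [ 0.6345 -0.1464  0.2663] [-1.571 -0.     0.128] F [-0.1 -0.4 -3.5] g 0.0115 8.65
tcp in rail x 0.0006
side basket x [-0.0442  0.0415] y [-0.0301  0.0274] z [0.0809 0.1034 0.1557]
wrist 0.215 519 x hist(-30..30 by 4) [0, 0, 0, 48, 108, 102, 4, 0, 0, 87, 98, 72, 0, 0, 0] bright 188
wrist 0.222 11 x hist(-30..30 by 4) [0, 0, 0, 0, 3, 3, 1, 0, 0, 3, 1, 0, 0, 0, 0] bright 190
wrist 0.242 48 x hist(-30..30 by 4) [0, 0, 0, 0, 4, 21, 0, 0, 0, 15, 8, 0, 0, 0, 0] bright 143
wrist 0.25 351 x hist(-30..30 by 4) [0, 0, 0, 41, 63, 66, 5, 0, 0, 56, 64, 53, 3, 0, 0] bright 141
wrist 0.262 1749 x hist(-30..30 by 4) [0, 0, 0, 73, 83, 90, 388, 385, 396, 153, 85, 84, 12, 0, 0] bright 30
wrist basket x [-0.0415  0.0418] y [-0.027  0.028] z [0.0803 0.1095 0.1507]
pose [ 0.6345 -0.1463  0.2664] [-1.571 -0.     0.128] t 8.75 grip 0.0118 F [ 0.74 -0.01 -2.22]
  ->  0.6341 -0.147 0.2656 0.127 shift [-0.05  0.08 -0.07] turn 0.001
```

View pics/h3c.png

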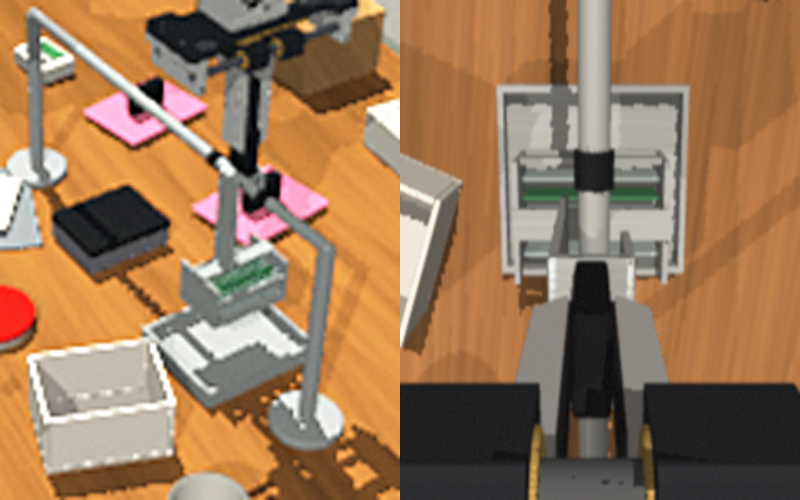

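The hook is between the bands: the rear band is visible at crop (595,170) and the carrier is above the tray. Setting it down 2 mm and letting go.

Request:
jog_arm([
  [1.0, [0, 0.1, 0], 0],
  [1.0, [0, 0.2, 0], 0],
  [1.0, [0, 0.2, 0], 0],
  [1.0, [0, 0.2, 0], 0],
  [2.0, [0, 0.2, 0], 0],
  [3.5, [0, 0.2, 0], 0],
  [3.5, [0, 0.2, 0], 0],
  [3.5, [0, 0.2, 0], 0],
  [3.5, [0, 0.2, 0], 0],
  [3.5, [0, 0.2, 0], 0],
])

```text
time_s: 9.75
ee_pos: [0.6345, -0.1471, 0.2642]
eef_rot: [-1.571, 0.0, 0.127]
force: [0.4, 0.1, -0.5]
grip_width: 0.0347
```

```bash
python3 prof.py | grep -v ^side\ 0
```

```text
tcp [ 0.6345 -0.1471  0.2642] [-1.571  0.     0.127] F [ 0.4  0.1 -0.5] g 0.0347 9.75
tcp in rail x 0.0004
side basket x [-0.0403  0.0461] y [-0.0293  0.028 ] z [0.0809 0.1024 0.1567]
wrist 0.215 1124 x hist(-30..30 by 4) [0, 0, 0, 98, 263, 140, 0, 0, 0, 235, 251, 137, 0, 0, 0] bright 182
wrist 0.242 163 x hist(-30..30 by 4) [0, 9, 29, 42, 0, 0, 0, 0, 0, 0, 0, 33, 37, 13, 0] bright 101
wrist 0.25 556 x hist(-30..30 by 4) [44, 68, 77, 92, 0, 0, 0, 0, 0, 0, 0, 71, 79, 67, 58] bright 142
wrist 0.262 1920 x hist(-30..30 by 4) [63, 88, 97, 123, 0, 65, 398, 383, 336, 0, 0, 92, 103, 90, 82] bright 33
wrist basket x [-0.0393  0.0441] y [-0.0266  0.0286] z [0.0806 0.1075 0.1488]
```

Request:
jog_arm([
  [3.5, [0, -2, 0], 0],
  [3.5, [0, -5, 0], 0],
  [3.5, [0, -8, 0], 0],
  [6, [-1.2, -8, 4.0], -0.1],
  [6, [-2.7, -8, 9], -0.22],
  [6, [-4.2, -8, 13.5], -0.35],
  [6, [-5.8, -8, 18.5], -0.48],
  [6, [-7.4, -8, 23.5], -0.61],
  [6, [-9.0, -6, 29], -0.74],
  [6, [-10.8, -3, 34.8], -0.863],
])

```text
time_s: 10.85
ee_pos: [0.4947, 0.1589, 0.3087]
eef_rot: [-1.573, -0.002, 0.995]
force: [1.5, 0.6, 0.6]
grip_width: 0.0599
```

Request:
jog_arm([
  [6, [0, 3, 0], 0],
  [6, [0, 3, 0], 0],
  [6, [0, 3, 0], 0],
])

```text
time_s: 11.15
ee_pos: [0.4959, 0.1568, 0.2789]
eef_rot: [-1.571, -0.0, 0.989]
force: [0.1, 1.0, -0.2]
grip_width: 0.0599
```

```bash
cat > lid.py <<'E'
from m import *
import sys
c=cam('wrist'); save(c,sys.argv[1]); C=cloud(c); g=c['img'].astype(int).max(-1)
m,ce=biggest(sel(C,.4,.56,.1,.26,.042,.06)); planar(c,m,.049,'knobtop'); print(' z',np.median(C[m][:,2]).round(4),ce)
m,ce=biggest(sel(C,.36,.6,.05,.3,.009,.022)&(g>140)); planar(c,m,.015,'lidplate'); print(' z',np.median(C[m][:,2]).round(4),ce)
E
python3 lid.py l1.png; python3 go.py .483 .185 .06 .99
python3 - <<'E'
from m import *
t=cam('top'); s=cam('side'); ce={}
for n,c in(('top',t),('side',s)):
    C=cloud(c)
    m=sel(C,.4,.56,-.3,-.1,.055,.075)&(c['img'].astype(int).max(-1)>140); mm,_=biggest(m)
    if mm is not None: planar(c,mm,.065,n+' dishrim')
    m,k=biggest(sel(C,.58,.70,-.2,-.1,.225,.285)); print(n,'tab',m.sum(),np.percentile(C[m],[2,50,98],axis=0).round(4).tolist())
save(t,'t2.png'); save(s,'s2.png')
a=cv2.resize(cv2.imread('pics/s2.png')[140:300,300:430],(480,590),interpolation=cv2.INTER_CUBIC); b=cv2.resize(cv2.imread('pics/l1.png'),(320,200)); z=np.zeros((590,320,3),np.uint8); z[:200]=b
z[210:400]=cv2.resize(cv2.imread('pics/t2.png')[130:260,230:450],(320,190)); cv2.imwrite('pics/l1c.png',np.hstack([a,z]))
E
```

```text
knobtop 658 c [0.4825 0.1882] size [0.049 0.015] yaw -0.576
 z 0.0471 [331.0775076  149.45744681]
lidplate 7482 c [0.4825 0.1884] size [0.123 0.093] yaw -0.592
 z 0.0134 [329.90483828 143.79136594]
pose [0.4963 0.1567 0.2795] [-1.572e+00 -1.000e-03  9.890e-01] t 11.2 grip 0.0601 F [0.77 0.89 1.41]
  ->  0.483 0.185 0.06 0.99 shift [ 1.61 21.95  2.7 ] turn -0.001
top dishrim 236 c [ 0.474  -0.1887] size [0.118 0.089] yaw -0.239
top tab 100 [[0.6266, -0.1624, 0.2283], [0.6304, -0.1475, 0.2657], [0.6392, -0.1352, 0.2725]]
side dishrim 309 c [ 0.4723 -0.1926] size [0.119 0.1  ] yaw -0.233
side tab 122 [[0.6262, -0.1624, 0.2261], [0.6299, -0.1525, 0.2502], [0.6401, -0.1358, 0.2713]]
```

View pics/l1c.png

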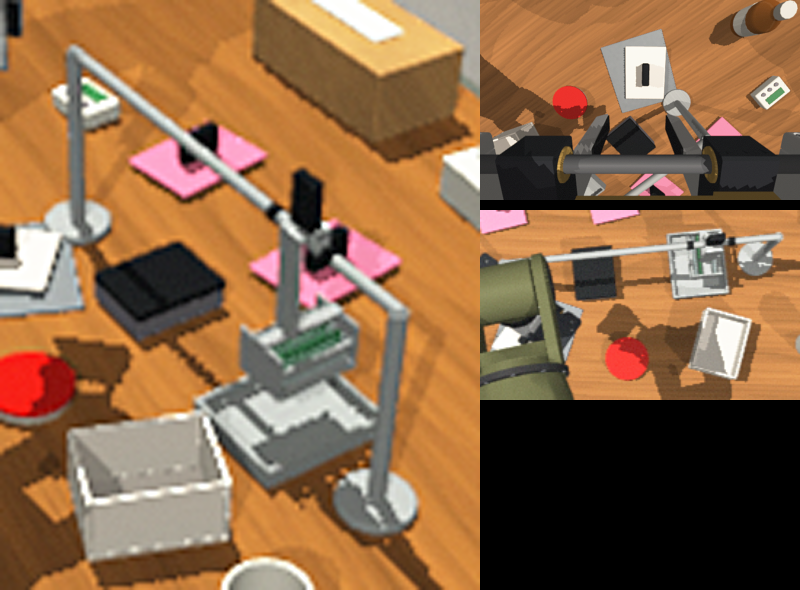

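The carrier hangs free: its tab is at side crop (307,200), between the bands at about y −0.149. Now the white lid: knob at wrist view (331,149), position (0.483, 0.187), yaw −0.58.

Request:
jog_arm([
  [6, [1.75, 2, 2.8], 0],
  [6, [1.75, 6, 2.8], 0],
  [6, [1.75, 10, 2.8], 0],
  [6, [1.75, 14, 2.8], 0],
  [6, [1.75, 17, 2.8], 0],
  [6, [1.75, 17, 2.8], 0],
  [6, [1.75, 17, 2.8], 0],
  [6, [1.75, 17, 2.8], 0],
])

```text
time_s: 12.1
ee_pos: [0.4831, 0.1873, 0.1103]
eef_rot: [-1.573, -0.003, 0.99]
force: [0.3, -0.7, 0.7]
grip_width: 0.0596
```

```bash
python3 lid.py l2.png; python3 go.py .4828 .1865 .041 .988
```

```text
knobtop 1703 c [0.4816 0.1893] size [0.05  0.015] yaw -0.59
 z 0.0472 [314.4357017  217.51438638]
lidplate 17337 c [0.4822 0.1887] size [0.122 0.093] yaw -0.592
 z 0.0134 [315.00922882 196.55972775]
pose [0.4829 0.1873 0.1101] [-1.573 -0.003  0.99 ] t 12.15 grip 0.0596 F [-0.06 -0.42  0.24]
  ->  0.4828 0.1865 0.041 0.988 shift [-0.09  6.91 -0.02] turn 0.002
```

Request:
jog_arm([
  [6, [0, 3, 0], 0.005],
  [6, [0, 5.5, 0], 0.005],
  [6, [0, 6.8, 0], 0.005],
  [6, [0, 6.8, 0], 0.005],
  [6, [0, 6.8, 0], 0.005],
  [1.2, [0, 6.8, 0], 0.005],
  [1.2, [0, 6.8, 0], 0.005],
  [1.2, [0, 6.8, 0], 0.005],
  [1.2, [0, 6.8, 0], 0.005],
  [1.2, [0, 6.8, 0], 0.005],
], grip_force=30)

```text
time_s: 13.15
ee_pos: [0.4819, 0.1872, 0.0402]
eef_rot: [-1.571, -0.0, 0.985]
force: [-0.2, -1.0, 0.1]
grip_width: 0.0234
```

Request:
jog_arm([
  [1.2, [0, 0, 0], 0],
  [1.2, [0, -1, 0], 0],
  [1.2, [0, -2.5, 0], 0],
  [1.2, [0, -2.5, 0], 0],
])

```text
time_s: 13.55
ee_pos: [0.4827, 0.1874, 0.067]
eef_rot: [-1.573, -0.002, 0.985]
force: [-0.1, 0.8, -1.0]
grip_width: 0.0157
```

```bash
python3 go.py .474 -.187 .160 1.331; python3 lid.py l3.png
```

```text
pose [0.4827 0.1874 0.067 ] [-1.573 -0.002  0.985] t 13.55 grip 0.0157 F [-0.07  0.78 -0.99]
  ->  0.474 -0.187 0.16 1.331 shift [-31.66  -9.34 -19.99] turn -0.346
knobtop 261 c [0.4645 0.2007] size [0.017 0.007] yaw 0.951
 z 0.0523 [314.35632184 204.50574713]
lidplate 4 c [0.5795 0.2456] size [0.002 0.001] yaw -0.92
 z 0.0091 [467.75 296.25]
```

Request:
jog_arm([
  [1.2, [0, -3, 0], 0],
  [1.2, [0, -6.5, 0], 0],
  [1.2, [0, -9.3, 0], 0],
  [1.2, [0, -9.3, 0], 0],
  [1.2, [0, -9.3, 0], 0],
])

```text
time_s: 14.1
ee_pos: [0.4815, 0.1871, 0.1572]
eef_rot: [-1.57, 0.0, 0.985]
force: [-0.6, 0.1, -2.3]
grip_width: 0.0161
```

```bash
cat > held.py <<'E'
from m import *
import sys
o=ctrl.get_obs(); p=o['ee_pos']; c=cam('wrist'); save(c,sys.argv[1]); C=cloud(c); g=c['img'].astype(int).max(-1)
m=sel(C,p[0]-.12,p[0]+.12,p[1]-.12,p[1]+.12,p[2]-.045,p[2]-.012)&(g>140); m,ce=biggest(m)
h=np.median(C[m][:,2]); print('plate top z',h.round(4),'below tcp',(p[2]-h).round(4),'spread',np.percentile(C[m][:,2],[5,95]).round(4)); k,yaw=planar(c,m,h,'plate')
print('plate-tcp',(k-p[:2]).round(4))
m,ce=biggest(sel(C,.36,.6,-.3,-.08,.055,.072)&(g>140))
if m is not None and m.sum()>200: planar(c,m,.065,'dishrim')
E
python3 held.py l4.png;  python3 go.py .474 -.187 .160 1.331
```

```text
plate top z 0.1305 below tcp 0.0267 spread [0.1294 0.1316]
plate 19191 c [0.4636 0.1997] size [0.093 0.079] yaw 0.984
plate-tcp [-0.0179  0.0126]
pose [0.4812 0.187  0.1564] [-1.569  0.002  0.985] t 14.15 grip 0.0161 F [ 0.08  0.62 -2.43]
  ->  0.474 -0.187 0.16 1.331 shift [-31.56  -0.33 -20.08] turn -0.346
```

Request:
jog_arm([
  [1.2, [-2, -0.3, -1.3], -0.02],
  [1.2, [-5, -0.3, -3.2], -0.05],
  [1.2, [-9, -0.3, -5.7], -0.1],
  [1.2, [-13, -0.3, -8.3], -0.14],
  [1.2, [-17, -0.3, -10.8], -0.19],
  [1.2, [-21, -0.3, -13.3], -0.23],
  [1.2, [-25, -0.3, -15.9], -0.28],
  [1.2, [-28.5, -0.3, -18.1], -0.32],
  [1.2, [-30.8, -0.3, -19.6], -0.346],
  [1.2, [-31.5, -0.3, -20.1], -0.346],
])

```text
time_s: 15.15
ee_pos: [0.4743, -0.1884, 0.1591]
eef_rot: [-1.568, -0.0, 1.329]
force: [-0.6, 0.4, -1.8]
grip_width: 0.0157
```

Request:
jog_arm([
  [1.2, [0, 2.0, 0], 0],
  [1.2, [0, 3.5, 0], 0],
  [1.2, [0, 3.5, 0], 0],
  [1.2, [0, 3.5, 0], 0],
])

```text
time_s: 15.55
ee_pos: [0.4751, -0.1858, 0.1257]
eef_rot: [-1.569, -0.0, 1.331]
force: [-0.1, 0.4, -1.7]
grip_width: 0.016
```

```bash
python3 held.py l5.png;  python3 go.py .474 -.187 .0955 1.331
python3 - <<'E'
from h import *
s=cam('side'); save(s,'s5.png'); a=cv2.imread('pics/s5.png')[190:310,280:400]; b=cv2.imread('pics/l5.png')[0:330,150:480]
cv2.imwrite('pics/l5c.png',np.hstack([cv2.resize(a,(400,400),interpolation=cv2.INTER_CUBIC),cv2.resize(b,(400,400))]))
E
```

```text
plate top z 0.099 below tcp 0.0266 spread [0.0979 0.1001]
plate 18964 c [ 0.4542 -0.1798] size [0.093 0.079] yaw 1.33
plate-tcp [-0.0209  0.006 ]
pose [ 0.4754 -0.186   0.1263] [-1.571 -0.     1.331] t 15.6 grip 0.0156 F [ 0.47 -0.35 -1.8 ]
  ->  0.474 -0.187 0.0955 1.331 shift [-0.13  3.08  0.11] turn 0.0
```

View pics/l5c.png

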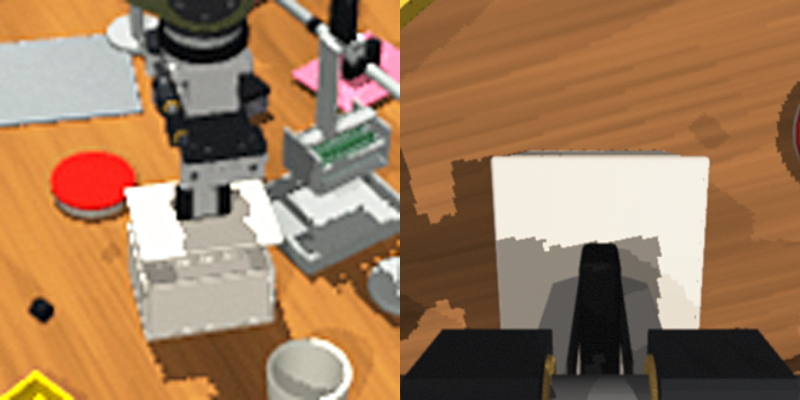

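The lid is level, in line and centred over the dish, with the far plate edge about 61 mm from the TCP. Lowering it.

Request:
jog_arm([
  [1.2, [-0.1, 0.3, 0.1], 0],
  [1.2, [-0.1, 1.0, 0.1], 0],
  [1.2, [-0.1, 1.6, 0.1], 0],
  [1.2, [-0.1, 2.2, 0.1], 0],
  [1.2, [-0.1, 2.7, 0.1], 0],
  [1.2, [-0.1, 2.9, 0.1], 0],
  [1.2, [-0.1, 2.9, 0.1], 0],
  [1.2, [-0.1, 2.9, 0.1], 0],
])

```text
time_s: 16.45
ee_pos: [0.4741, -0.1872, 0.0972]
eef_rot: [-1.571, 0.0, 1.331]
force: [0.3, 0.5, -1.5]
grip_width: 0.0159
```

```bash
python3 held.py l6.png;  python3 go.py .474 -.187 .0955 1.331
```

```text
plate top z 0.0705 below tcp 0.0267 spread [0.0694 0.0716]
plate 18939 c [ 0.4532 -0.1813] size [0.093 0.079] yaw 1.33
plate-tcp [-0.0208  0.0059]
dishrim 18742 c [ 0.4547 -0.1817] size [0.096 0.081] yaw 1.33
pose [ 0.4741 -0.1872  0.0973] [-1.571  0.     1.331] t 16.5 grip 0.0158 F [-0.22 -0.11 -1.16]
  ->  0.474 -0.187 0.0955 1.331 shift [0.02 0.18 0.01] turn -0.0
```

Request:
jog_arm([
  [1.2, [0, 0.15, 0], 0],
  [1.2, [0, 0.3, 0], 0],
  [1.2, [0, 0.3, 0], 0],
  [2.5, [0, 0.25, 0], 0],
  [4, [0, 0.2, 0], 0],
  [4, [0, 0.2, 0], 0],
  [4, [0, 0.2, 0], 0],
  [4, [0, 0.2, 0], 0],
  [4, [0, -2, 0], 0],
  [4, [0, -5, 0], 0],
])

```text
time_s: 17.5
ee_pos: [0.4733, -0.1869, 0.1465]
eef_rot: [-1.568, -0.001, 1.331]
force: [0.4, 0.2, 0.3]
grip_width: 0.0401
```

Request:
jog_arm([
  [4, [0, -4, 0], 0],
  [4, [0, -8, 0], 0],
  [4, [0, -12, 0], 0],
  [4, [-2, -12, 4], 0],
  [4, [-2, -12, 8], 0],
  [4, [-2, -12, 12], 0],
  [4, [-2, -12, 15], 0],
  [4, [-2, -12, 15], 0],
  [4, [-2, -12, 15], 0],
])

```text
time_s: 18.4
ee_pos: [0.3237, -0.1712, 0.2675]
eef_rot: [-1.572, 0.0, 1.331]
force: [0.6, -0.2, 0.2]
grip_width: 0.0397
```

```bash
cat > fin.py <<'E'
from m import *
o=ctrl.get_obs(); print(o['ee_pos'].round(3),o['time_s'],o['force'].round(1))
ims=[]
for n in('top','side','wrist'):
    c=cam(n); C=cloud(c); g=c['img'].astype(int).max(-1); save(c,'f_%s.png'%n)
    m,_=biggest(sel(C,.38,.57,-.29,-.09,.064,.08)&(g>130))
    if m is not None and m.sum()>100:
        planar(c,m,.07,n+' lidplate'); q=C[m]; A=np.c_[q[:,:2],np.ones(len(q))]; k=np.linalg.lstsq(A,q[:,2],rcond=None)[0]; print('  z',np.median(q[:,2]).round(4),'slope',k[:2].round(3))
    m,_=biggest(sel(C,.42,.53,-.25,-.13,.092,.115))
    if m is not None: planar(c,m,.104,n+' knob'); print('  z',np.median(C[m][:,2]).round(4))
    m,k=biggest(sel(C,.58,.70,-.2,-.1,.226,.285))
    if m is not None and m.sum()>20: print(n,'tab',np.percentile(C[m],[2,50,98],axis=0).round(4).tolist())
    # petri
    i=c['img'].astype(int); m,_=biggest((i[...,0]>180)&(i[...,1]<60)&(i[...,2]<60)); print(n,'petri',C[m].mean(0).round(3) if m is not None else None)
a=cv2.resize(cv2.imread('pics/f_side.png')[140:320,250:430],(400,400),interpolation=cv2.INTER_CUBIC); b=cv2.resize(cv2.imread('pics/f_top.png')[110:260,345:495],(400,400),interpolation=cv2.INTER_CUBIC)
cv2.imwrite('pics/fc.png',np.hstack([a,b]))
E
python3 fin.py
```

```text
[ 0.324 -0.171  0.267] 18.4 [ 0.6 -0.2  0.2]
top lidplate 1338 c [ 0.4753 -0.1887] size [0.124 0.094] yaw -0.241
  z 0.0692 slope [-0.001 -0.002]
top knob 115 c [ 0.475  -0.1878] size [0.05  0.017] yaw -0.23
  z 0.1025
top tab [[0.6267, -0.1619, 0.2285], [0.6308, -0.1478, 0.266], [0.6391, -0.135, 0.2714]]
top petri [nan nan nan]
side lidplate 740 c [ 0.4743 -0.1899] size [0.124 0.101] yaw -0.241
  z 0.0707 slope [0.002 0.004]
side knob 105 c [ 0.4723 -0.1926] size [0.052 0.027] yaw -0.236
  z 0.1031
side tab [[0.6257, -0.1624, 0.2264], [0.6295, -0.1522, 0.2507], [0.6404, -0.1336, 0.272]]
side petri [nan nan nan]
wrist lidplate 3054 c [ 0.4404 -0.1846] size [0.081 0.058] yaw 1.33
  z 0.0684 slope [0.003 0.003]
wrist knob 93 c [ 0.4466 -0.1805] size [0.015 0.007] yaw 1.33
  z 0.0977
wrist petri [nan nan nan]
```

View pics/fc.png

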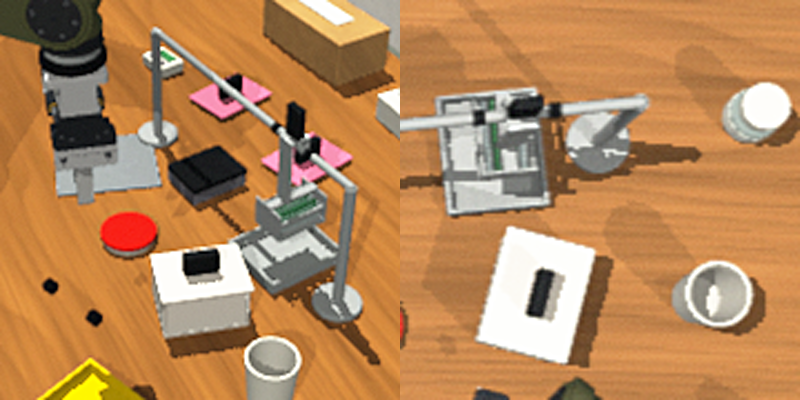

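The lid sits squarely on the dish at side crop (200,290), with the knob on top. The carrier hangs between the bands above the tray, and the petri dish and beaker are untouched. Handing in.

```bash
python3 -c "
from station import ctrl
print(ctrl.hand_in())"
```

```text
the job is handed in; nothing more can be done
None
```

The job is finished and handed in at about 18.6 s, but `hand_in` reports no verdict. I lifted the carrier out of the dish and hooked it over the rail about 185 mm from the mark. I then slid it along to the mark, let go, and put the white lid on the dish.

**Last checks:**
- **Carrier:** it hangs untouched with its tab centre at y ≈ −0.148. That is within about 2 mm of the mark at −0.147.
- **Lid:** the top view puts it 1.3 mm from the dish centre and in line within 0.01 rad. It is level, with the plate top at 0.069–0.071 m against 0.070 m when seated.
- **Bystanders:** in the last picture the petri dish and beaker look unmoved. I did not measure how far any bystander moved; my numeric check on the petri dish returned no reading.

**What disagreed:**
- **Slip in the jaws:** the hook met the rail about 10 mm earlier than I calculated, briefly with 25 N at the wrist. The carrier had apparently slipped down in the jaws. I backed off, and a depth profile showed the hook seated and centred on the rail.
- **Camera offset:** the wrist and top cameras disagreed by about 3 mm in y, so I used their average.

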